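# Set up the spice stand

## Task

Set the cook's things in order on the two-step wooden spice stand. Press its brass button so that the concealed drawer springs out, lay the teaspoon in the drawer and push the drawer shut until it catches. On the stand's lower step stand the little cork-stoppered bottle squarely in front of the larger clamp jar, the salt shaker squarely in front of the smaller clamp jar, and the kitchen timer midway between bottle and shaker, all upright and without knocking any of the three over.

Things in the scene. Friction and masses are not known exactly. Their poses are not given: they have to be found in the camera images.
- stand: Fixed stand of pale wood, 190 deep (x) x 360 wide (y); origin at table level, x to its back, y to its left, drawer front faces -x. Lower front step 62 mm high, its middle line x = -0.046 (from a 6 mm high rail at x = -0.083 to the riser at -0.002); upper step, 80 mm high, carries two jars. Middle of the lower step: x = -0.046, y = 0. Shut drawer front: x = -0.1025; step edge above the drawer: x = -0.09.
- jar_large: The larger wire-clamp glass jar (white contents, 91 x 80 mm, 134 high), fixed on the upper step at stand x = 0.050, y = +0.105 or -0.105 (it swaps with the small jar); origin under its centre, axes parallel to the stand's. The place before it on the lower step: x = -0.096, y = 0, z = -0.018 in this frame.
- jar_small: The smaller wire-clamp glass jar (brown contents, about 82 x 70 mm, 109 high), fixed on the upper step on the other side; origin under its centre, axes parallel to the stand's. The place in front of it on the lower step is x = -0.096, y = 0, z = -0.018 in this frame. (A wall shelf overhangs the worktop from world x = 0.61 back, its underside 0.56 m up.)
- push_button (a joint): Travel of the brass push button, 0 up, 0.009 fully down. It is 25 mm across, on the right front corner of the lower step (stand x = -0.066, y = -0.155), its top 80 mm above the table, 18 mm above the step. Sprung: 1 N at first, 4 N fully down, then a hard stop. It frees the drawer at about 7 mm and may then be let go.
- drawer (a joint): Drawer opening: 0 shut, 0.09 fully out (to the stand's -x); caught, it reads under 0.002. Once freed by the button (the only way) a 1 to 3 N spring drives and holds it out. It has no handle; its front panel is 7 to 57 mm above the table, 354 wide. Pushed home by that panel, fingertips 20 to 35 mm above the table (about 10 N at the end), it catches by itself: easiest with an empty lower step.
- drawer_floor (a point): Point on the drawer's floor, 45 mm behind the inside of its front panel, half-way across; moves with the drawer, axes parallel to the stand's. With the drawer out it is the middle of the open part, 90 deep (x) x 288 wide (y). Floor 14 mm above the table; side walls rise 20 mm, front panel 42 mm above it.
- timer_mid (a point): Wind-up kitchen timer, round, off-white, 65 mm across at its foot and 54 high with a ribbed dial on top, standing; point at its centre half-way up, z up. Grip it across the middle, at this height (65 mm wide). Its dial need not be turned.
- salt_mid (a point): Salt shaker, clear body with a grey rounded cap, 44 mm across, 90 high, standing; point at its centre half-way up, z up. Body straight enough to grip at this height.
- bottle_mid (a point): Small clear glass bottle with a cork and a sprig in it, 48 mm across, 100 high with its cork, standing; point at its centre half-way up, z up. The glass body reaches 30 mm above this point; grip the body at this height or a little above.
- spoon_mid (a point): Steel teaspoon lying flat on the worktop, 130 long along its x, 27 wide, 11 thick; point at its centre, 5.5 mm above the table. Grip it across its length near this point (about 20 mm wide there). It fits the open drawer lying across it (spoon's x along the stand's y).
Mind the look-alikes: they are no part of the job. Leave any orange or red look-alike of the part that bears salt_mid alone.

How it is judged:
On the way, in this order (a step that is already met when the one before it is completed fails the run):
1. the drawer has sprung out (value of joint drawer above 0.07 m), for 0.2 s.
2. the teaspoon lies in the drawer and the drawer is shut (x of spoon_mid in the frame of drawer_floor between -0.045 and 0.12 m and y of spoon_mid in the frame of drawer_floor between -0.13 and 0.13 m and z of spoon_mid in the frame of drawer_floor between -0.003 and 0.02 m and value of joint drawer below 0.004 m), for 0.2 s.
At the end, for the whole second after the job is handed in: Spoon in the drawer, drawer shut (4 mm). On the lower step, upright (0.15 rad): bottle in front of the larger jar, shaker in front of the smaller, each centred on its jar within 15 mm; timer midway (y = 0 of the stand) within 15 mm; all within 22 mm of the step's middle line (all of step 2 and x of salt_mid in the frame of jar_small between -0.118 and -0.074 m and y of salt_mid in the frame of jar_small between -0.015 and 0.015 m and z of salt_mid in the frame of stand between 0.101 and 0.113 m and angle between each of salt_mid, bottle_mid, timer_mid's own z axis and vertical below 0.15 rad and x of bottle_mid in the frame of jar_large between -0.118 and -0.074 m and y of bottle_mid in the frame of jar_large between -0.015 and 0.015 m and z of bottle_mid in the frame of stand between 0.106 and 0.118 m and x of timer_mid in the frame of stand between -0.068 and -0.024 m and y of timer_mid in the frame of stand between -0.015 and 0.015 m and z of timer_mid in the frame of stand between 0.083 and 0.095 m); the robot touches nothing.
It fails at once if the kitchen timer is knocked over (angle between timer_mid's own z axis and vertical above 0.8 rad).
It fails at once if the salt shaker is knocked over (angle between salt_mid's own z axis and vertical above 0.8 rad).
It fails at once if the cork bottle is knocked over (angle between bottle_mid's own z axis and vertical above 0.8 rad).
It also fails if it takes over 144 s, if anything falls off the work surface, if the arm or the gripper's body presses on something with over 40 N, if the wrist force passes 120 N, or if a joint passes its speed limit or range.

## Robot

A 6-joint arm with a two-finger parallel gripper is mounted at the origin on a cart in front of the work surface, level with it; the furniture and walls round the work are solid. World frame = base frame: x ahead of the robot, y to its left, z up, the work surface at z = 0. Lengths are in m, angles in rad, forces in N, time in s.
With the tool pointing down it reaches from about 0.275 to 0.75 m from the base axis. Payload 10.2 kg.
Tool frame: the origin (TCP) lies midway between the tips of the shut fingers; the grasp point (between the pads) lies 19 mm behind it; y points along the fingers, x is the direction in which the jaws open and shut, and the axes are right-handed (so a half turn about y gives the same grasp; the last joint's range is limited). The gripper opens to 88 mm and grips with 3 to 60 N. Pads are 18 mm wide; open, the fingers measure 123 mm over their backs; the gripper's body (75 mm by 187 mm) begins 45 mm behind the grasp point.
Start: joints at [-0.223, 0.313, 1.498, -0, 1.331, -0.223], TCP at [0.525, -0, 0.239] pointing down, gripper open.
Joint ranges: [-2.94, 2.94], [-0.97, 2.17], [0.19, 2.56], [-1.23, 4.37], [0.02, 3.11], [-2.88, 2.88]. Speed limits (rad/s): [2.39, 2.39, 3.01, 3.14, 3.14, 3.14].

## Interface

Orientations are given as a unit quaternion [x, y, z, w].
In Python, from rig import robot gives the robot as it stands. The module is installed in compiled form; this text tells all that it offers.
- The arm moves only by the tool step_arm, never from a script. Its argument "rows" is one flat list of numbers, 7 for each row, row after row: the shift along the tool's x, y, z in m, then the turn, a rotation vector about the tool's x, y, z in rad, then the closure, from 0 (fully open) to 1 (shut). A call has 1 to 5 rows; each row is the pose to reach, as a shift and turn from the pose commanded when the call began, along the tool's axes at that moment; what a row does not reach only later rows make up. A row lasts 1/8 s, in which the tool goes at most 62.5 mm and 10.7 degrees, less where a joint would pass 70% of its speed; a pose out of reach is approached as far as the arm can. A call with a gripper value outside its range is refused whole. The fingers move at their own pace and stop on an object; the grip force is fixed at half the most. Time passes only in rows, so rows that repeat a pose let the fingers close. It gives the time, the measured TCP pose, the force and the opening at its end, in the units of the state.
- robot.get_obs(): the state, without advancing time (a new reading comes with each control period).
- robot.grab_frame(name): name is "scene" or "side" or "wrist"; returns a dict with "image" (480x640x3 uint8, red, green, blue), "intrinsics" (3x3 intrinsics, pixels), "position" and "rotation" of the camera in the world. Camera axes: x right, y down, z forward; pixel columns grow to the right and rows downward; lengths in m; the calibration is good to about 2 mm. The wrist camera is an equidistant fisheye: a pixel r from the principal point sees the ray r / f radians off the axis. A picture is of the moment at which its call begins. There is no depth.
- robot.close_job(): hands the job in, once; it reports no verdict.
The state is a dict: "clock": time; "joints": joint angles; "joint_vel": joint speeds; "effort": joint torques, N m; "ee_pos": TCP position; "tool_rot": TCP orientation; "wrist_force": force on the tool from outside, world axes, zero at the start; "moment": the same for the moment, N m; "finger_gap": finger opening in m.
Only numpy, scipy, OpenCV 4.12 (cv2) and the standard library are available. Lean on these libraries where they do the work, as an engineer would, in place of code of your own. Each camera call takes 0.05 s, during which the arm holds its last target. There are 200 camera calls.

## Working session

There is one attempt and no reset: what is moved stays moved. The work goes in short steps, Python scripts to look and compute and a tool call to move; the robot and the scene stay as the last step left them, time stands still between calls to the robot, and variables do not carry over. Pictures are saved under pics/ and viewed, about 12 in all and at most 16, crops included, and the job is handed in when it is done.

Besides the shell and the picture viewer there is one more tool, called after "Emit:" as name(argument=value, ...), one argument or row to a line, values as JSON. step_arm: Moves the arm, as the interface text tells. Its arguments: {"type":"object","properties":{"rows":{"type":"array"}},"required":["rows"]}

```bash
mkdir -p pics; cat > h.py <<'E'
import numpy as np, cv2
from rig import robot
from scipy.spatial.transform import Rotation as R
def grab(n,f):
    d=robot.grab_frame(n); cv2.imwrite('pics/'+f+'.png',d['image'][:,:,::-1]); np.save('pics/'+f+'.npy',d,allow_pickle=True); return d
def load(f): return np.load('pics/'+f+'.npy',allow_pickle=True).item()
def ray(d,u,v,fish=False):
    K=np.array(d['intrinsics']); x=(u-K[0,2])/K[0,0]; y=(v-K[1,2])/K[1,1]
    if fish:
        r=np.hypot(x,y); c=np.array([np.sin(r)*x/max(r,1e-9),np.sin(r)*y/max(r,1e-9),np.cos(r)])
    else: c=np.array([x,y,1.])
    M=np.array(d['rotation']); M=M if M.shape==(3,3) else R.from_quat(M).as_matrix()
    return np.array(d['position']),M@c
def onz(d,u,v,z,fish=False):
    p,r=ray(d,u,v,fish); return p+r*(z-p[2])/r[2]
def proj(d,P):
    M=np.array(d['rotation']); M=M if M.shape==(3,3) else R.from_quat(M).as_matrix()
    c=M.T@(np.array(P)-d['position']); k=np.array(d['intrinsics'])@c; return k[:2]/k[2]
def tri(rs):
    A=np.zeros((3,3));b=np.zeros(3)
    for p,r in rs:
        r=r/np.linalg.norm(r);Q=np.eye(3)-np.outer(r,r);A+=Q;b+=Q@p
    return np.linalg.solve(A,b)
E
python3 - <<'E'
from h import *
np.set_printoptions(precision=4,suppress=True)
for n in('scene','side','wrist'):
    d=grab(n,n+'0'); print(n,d['position'],d['rotation'],d['intrinsics'])
print(robot.get_obs())
E
```

```text
scene [-0.2557 -0.5575  1.0579] [ 0.8258 -0.4303  0.1719 -0.3216] [[562.1245   0.     325.5796]
 [  0.     562.1245 235.1202]
 [  0.       0.       1.    ]]
side [0.4587 1.289  0.7678] [-0.0102  0.8527 -0.5222  0.0124] [[525.4945   0.     319.245 ]
 [  0.     525.4945 242.1829]
 [  0.       0.       1.    ]]
wrist [0.5248 0.0839 0.384 ] [ 0.9866  0.0004 -0.0007  0.1631] [[371.6483   0.     320.8687]
 [  0.     371.6483 237.6403]
 [  0.       0.       1.    ]]
{'clock': 0.15, 'joints': array([-0.2234,  0.3133,  1.4982, -0.    ,  1.331 , -0.2234]), 'joint_vel': array([ 0.0005, -0.0017, -0.0022, -0.0008,  0.0014,  0.0001]), 'effort': array([  0.0016, -40.2304, -25.2317,   0.0693,   0.0344,  -0.0001]), 'ee_pos': array([0.5248, 0.    , 0.2383]), 'tool_rot': array([-0.707 ,  0.0003,  0.0003,  0.7072]), 'wrist_force': array([-0.12  , -0.1453, -0.1732]), 'moment': array([ 0.01  , -0.0379,  0.001 ]), 'finger_gap': 0.08840773230804821}
```

View pics/scene0.png

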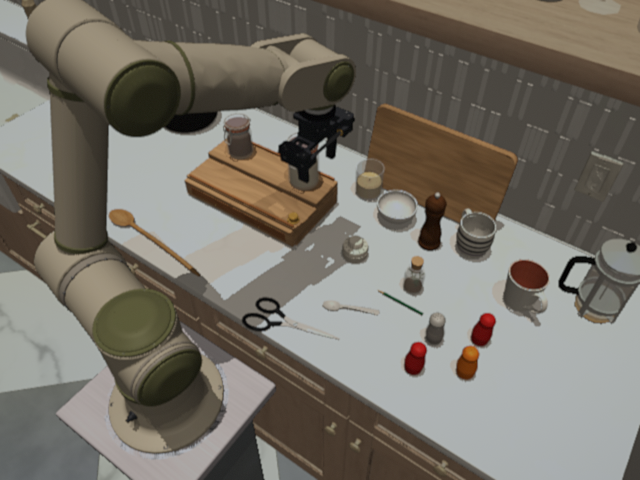

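View pics/side0.png

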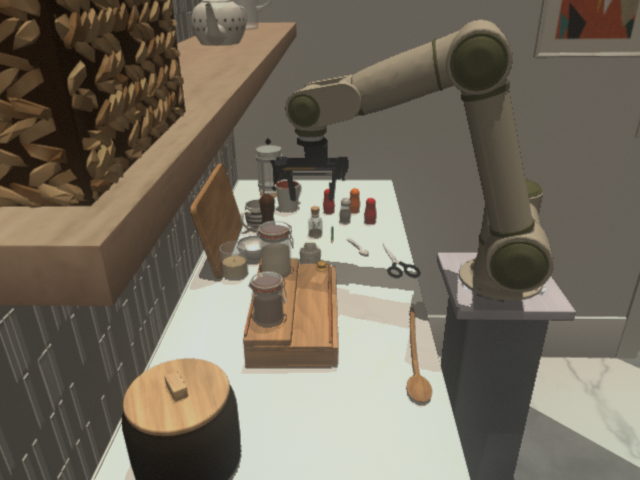

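View pics/wrist0.png

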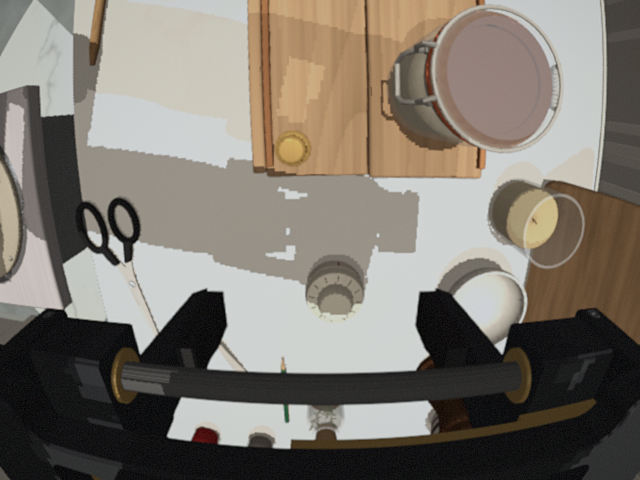

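Scene (640x480): the stand is at about (262,187) and its brass button at (293,217). The brown small jar is at (238,135) on the +y side. The white large jar is at (304,165) on the −y side, under the gripper. The timer is at (355,247), the bottle at (415,275), the spoon at (351,307) and the grey shaker at (436,327). The red and orange shakers, scissors and the rest are decoys. I'll zoom in for exact pixels.

```bash
python3 - <<'E'
from h import *
a=load('scene0')['image'][:,:,::-1]; b=load('side0')['image'][:,:,::-1]
def crop(im,x,y,w,h,s): return cv2.resize(im[y:y+h,x:x+w],None,fx=s,fy=s,interpolation=cv2.INTER_CUBIC)
A=crop(a,315,220,160,150,4)  # 640x600
cv2.imwrite('pics/c1.png',A)
B=crop(b,240,170,160,140,4); cv2.imwrite('pics/c2.png',B)
cv2.imwrite('pics/c3.png',crop(a,180,100,165,145,4))
E
```

```text
(no output)
```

View pics/c1.png

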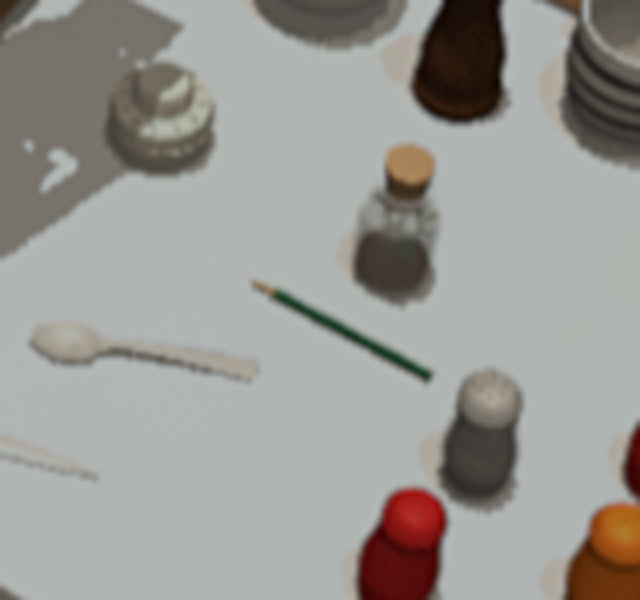

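View pics/c2.png

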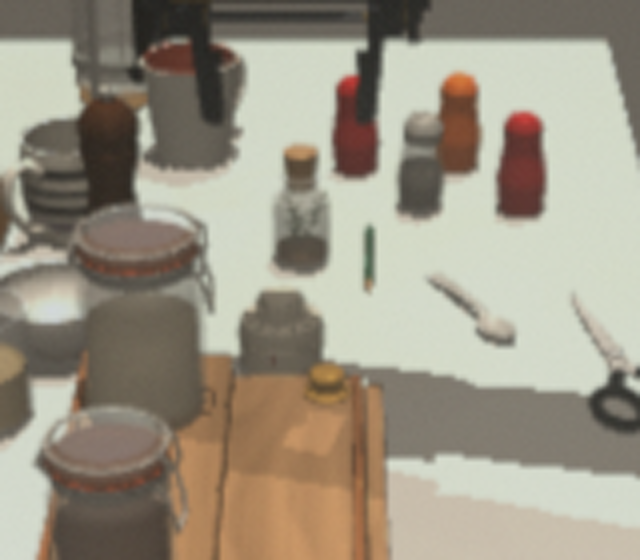

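View pics/c3.png

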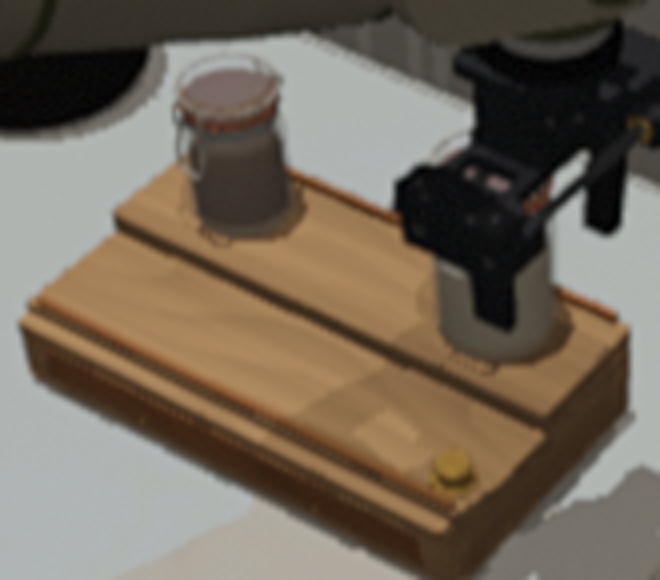

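```bash
python3 - <<'E'
from h import *
np.set_printoptions(precision=4,suppress=True)
S=load('scene0');D=load('side0');W=load('wrist0')
s=lambda c,o:(o[0]+c[0]/4-.375,o[1]+c[1]/4-.375)
o1=(315,220);o2=(240,170);o3=(180,100)
for n,a,b,z in[('cork',(410,160),(300,155),.1),('cap',(490,398),(422,132),.075),('timerTop',(164,80),(281,300),.054)]:
    a=s(a,o1);b=s(b,o2);print(n,tri([ray(S,*a),ray(D,*b)]),onz(S,*a,z),onz(D,*b,z))
a=s((453,462),o3);b=s((326,371),o2)
print('btn',tri([ray(S,*a),ray(D,*b)]),onz(S,*a,.08),onz(D,*b,.08),onz(W,292,147,.08,1))
for n,a,z in[('fl',(22,318),.062),('fr',(447,533),.062),('rl',(116,215),.08),('rr',(548,415),.08),('br',(628,328),.08)]:
    print(n,onz(S,*s(a,o3),z))
sp=[onz(S,*s(c,o1),.006) for c in((30,340),(257,372))]; print('spoonS',sp,(sp[0]+sp[1])/2)
sp=[onz(D,*s(c,o2),.006) for c in((513,338),(430,274))]; print('spoonD',sp,(sp[0]+sp[1])/2)
for n,c,o,d in[('timerfoot',(161,128),o1,S)]: print(n,onz(d,*s(c,o),.02))
print('timerW',onz(W,335,290,.03,1), [onz(W,*p,.08,1) for p in((368,177),(368,0))],[onz(W,*p,.062,1) for p in((253,165),(249,0))])
E
```

```text
cork [ 0.5303 -0.2666  0.0981] [ 0.5324 -0.2673  0.1   ] [ 0.5276 -0.2578  0.1   ]
cap [ 0.4303 -0.3719  0.0739] [ 0.4326 -0.3725  0.075 ] [ 0.4283 -0.3655  0.075 ]
timerTop [ 0.5386 -0.1005  0.0523] [ 0.5406 -0.1013  0.054 ] [ 0.5361 -0.0937  0.054 ]
btn [0.4993 0.0571 0.079 ] [0.4998 0.0565 0.08  ] [0.4983 0.06   0.08  ] [0.5008 0.0585 0.08  ]
fl [0.4564 0.3822 0.062 ]
fr [0.4632 0.0343 0.062 ]
rl [0.5569 0.3878 0.08  ]
rr [0.567 0.033 0.08 ]
br [0.6632 0.0376 0.08  ]
spoonS [array([ 0.3652, -0.1255,  0.006 ]), array([ 0.4209, -0.2433,  0.006 ])] [ 0.3931 -0.1844  0.006 ]
spoonD [array([ 0.3615, -0.1253,  0.006 ]), array([ 0.4228, -0.2338,  0.006 ])] [ 0.3921 -0.1795  0.006 ]
timerfoot [ 0.533  -0.1058  0.02  ]
timerW [ 0.5394 -0.0953  0.03  ] [array([0.5634, 0.0337, 0.08  ]), array([0.5622, 0.1829, 0.08  ])] [array([0.4647, 0.0417, 0.062 ]), array([0.4624, 0.1903, 0.062 ])]
```

Emit:
step_arm(
  rows=[-0.005,0,0.0115,0,-0.18,0,1,-0.01,0,0.023,0,-0.36,0,1,-0.015,0,0.0345,0,-0.54,0,1,-0.02,0,0.046,0,-0.72,0,1,-0.025,0,0.0575,0,-0.9,0,1],
)

```text
clock: 0.78
ee_pos: [0.4997, 0.0579, 0.2385]
tool_rot: [-0.636, -0.309, 0.31, 0.636]
wrist_force: [-0.3, -0.5, -0.3]
finger_gap: 0.0403
```

Emit:
step_arm(
  rows=[0,0,0,0,-0.18,0,1,0,0,0,0,-0.36,0,1,0,0,0,0,-0.54,0,1,0,0,0,0,-0.69,0,1,0,0,0,0,-0.69,0,1],
)

```text
clock: 1.4
ee_pos: [0.4999, 0.0575, 0.2386]
tool_rot: [-0.495, -0.504, 0.505, 0.496]
wrist_force: [0.9, -0.8, -0.7]
finger_gap: 0.0002
```

```bash
python3 - <<'E'
from h import *
np.set_printoptions(precision=4,suppress=True)
grab('wrist','w1'); S=load('scene0')
o=robot.get_obs();print(o['ee_pos'],R.from_quat(o['tool_rot']).as_matrix(),o['joints'])
for n,c,z in[('wspoon',(200,274),.01),('wspoonb',(120,217),.01),('scis',(340,337),0),('sc2',(250,315),0),('redA',(418,350),.075),('redB',(486,321),.075),('orange',(469,353),.075),('mill',(432,240),0.01),('bowlfront',(395,226),.01)]: print(n,onz(S,*c,z))
E
```

```text
[0.4999 0.0575 0.2386] [[-0.0161 -0.0004 -0.9999]
 [ 0.9999  0.     -0.0161]
 [ 0.0001 -1.      0.0004]] [-0.1187  0.2652  1.5617  0.      1.3151 -1.7056]
wspoon [0.2687 0.1621 0.01  ]
wspoonb [0.2886 0.4646 0.01  ]
scis [ 0.3201 -0.2051  0.    ]
sc2 [ 0.2514 -0.006   0.    ]
redA [ 0.3439 -0.3751  0.075 ]
redB [ 0.4873 -0.4585  0.075 ]
orange [ 0.3965 -0.462   0.075 ]
mill [ 0.6855 -0.2396  0.01  ]
bowlfront [ 0.6741 -0.1387  0.01  ]
```

View pics/w1.png

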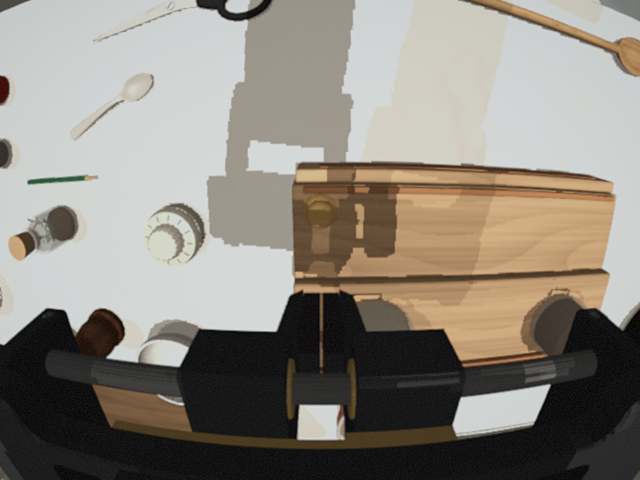

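The wrist view from above shows the button at (319,208) and the stand's right edge at about x=295. The riser's top line runs from (294,279) to (607,271). The timer dial is at (170,243), the spoon runs from (72,137) to (153,78), and the bottle is at (60,225) with its cork at (20,246).

```bash
python3 - <<'E'
from h import *
np.set_printoptions(precision=4,suppress=True)
W=load('w1')
for n,p,z in[('btn',(319,208),.08),('riserR',(294,280),.08),('riserL',(607,271),.08),('riserbotR',(294,276),.062),('frontR',(297,184),.062),('frontL',(612,192),.062),('edgeR',(296,165),.062),('edgeL',(607,180),.062),('timertop',(166,246),.054),('timerfoot',(177,236),.02),('spA',(72,137),.006),('spB',(153,78),.006),('cork',(19,246),.1),('bottlebase',(62,222),.01),('jarLfoot',(374,318),.08)]:
    print(n,onz(W,*p,z,1))
E
```

```text
btn [0.4925 0.0556 0.08  ]
riserR [0.5598 0.0341 0.08  ]
riserL [0.553  0.3836 0.08  ]
riserbotR [0.5641 0.0329 0.062 ]
frontR [0.4755 0.0359 0.062 ]
frontL [0.4654 0.3809 0.062 ]
edgeR [0.4586 0.0349 0.062 ]
edgeL [0.4528 0.3693 0.062 ]
timertop [ 0.5394 -0.0977  0.054 ]
timerfoot [ 0.5402 -0.0985  0.02  ]
spA [ 0.4241 -0.2375  0.006 ]
spB [ 0.3684 -0.1233  0.006 ]
cork [ 0.5273 -0.2622  0.1   ]
bottlebase [ 0.5279 -0.2674  0.01  ]
jarLfoot [0.5991 0.11   0.08  ]
```

Emit:
step_arm(
  rows=[0,0.05,0,0,0,0,1,0,0.1,0,0,0,0,1,0,0.135,0,0,0,0,1,0,0.145,0,0,0,0,1,0,0.145,0,0,0,0,1],
)

```text
clock: 2.08
ee_pos: [0.5003, 0.0574, 0.0942]
tool_rot: [0.496, 0.505, -0.504, -0.495]
wrist_force: [-0.0, 0.0, -0.0]
finger_gap: 0.0009
```

Emit:
step_arm(
  rows=[0,0.008,0.003,0,0,0,1,0,0.014,0.003,0,0,0,1,0,0.018,0.003,0,0,0,1,0,0.021,0.003,0,0,0,1,0,0.0225,0.003,0,0,0,1],
)

```text
clock: 2.7
ee_pos: [0.4972, 0.0574, 0.0713]
tool_rot: [0.495, 0.505, -0.505, -0.495]
wrist_force: [-0.9, 0.4, 2.5]
finger_gap: 0.0003
```

```bash
python3 - <<'E'
from h import *
d=grab('side','s1')
cv2.imwrite('pics/s1c.png',cv2.resize(d['image'][200:400,220:440,::-1],None,fx=2,fy=2))
E
```

```text
(no output)
```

View pics/s1c.png

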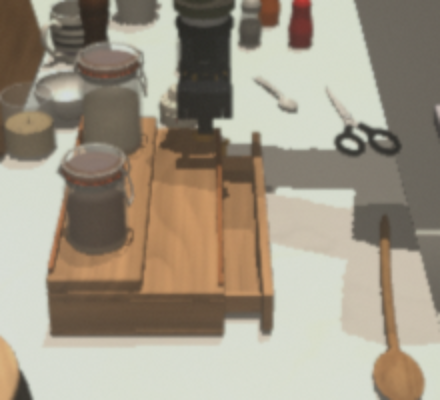

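The drawer is coming out in this picture: the front panel stands clear at (262,250) and its inside shows.

Emit:
step_arm(
  rows=[0,-0.06,0,0,0,0,1,0,-0.12,0,0,0.18,0,0.8,-0.05,-0.12,0.022,0,0.36,0,0.5,-0.1,-0.12,0.045,0,0.54,0,0.5,-0.15,-0.12,0.068,0,0.72,0,0.5],
)

```text
clock: 3.38
ee_pos: [0.431, -0.0951, 0.1913]
tool_rot: [0.642, 0.296, -0.296, -0.642]
wrist_force: [0.5, -0.0, 0.4]
finger_gap: 0.0379
```

Emit:
step_arm(
  rows=[-0.045,0,-0.014,0,0.18,0,0.5,-0.0908,0.0,-0.028,0,0.36,0,0.5,-0.0908,0.05,-0.028,0,0.404,0,0.5,-0.0908,0.1,-0.028,0,0.404,0,0.5,-0.0908,0.1,-0.028,0,0.404,0,0.5],
)

```text
clock: 4.0
ee_pos: [0.3933, -0.1802, 0.0892]
tool_rot: [-0.686, -0.162, 0.165, 0.69]
wrist_force: [0.4, -0.6, 0.5]
finger_gap: 0.0442
```

```bash
python3 - <<'E'
from h import *
np.set_printoptions(precision=4,suppress=True)
grab('wrist','w2'); d=grab('side','s2');e=grab('scene','sc2')
o=robot.get_obs();print(o['ee_pos'],R.from_quat(o['tool_rot']).as_matrix(),o['finger_gap'])
a=load('w2')['image'][:,:,::-1]
b=np.hstack([a, np.vstack([d['image'][170:410,220:440,::-1],e['image'][110:350,180:400,::-1]])])
cv2.imwrite('pics/m2.png',cv2.resize(b,(800,446)))
E
```

```text
[ 0.3956 -0.1819  0.093 ] [[ 0.8932  0.0021 -0.4496]
 [ 0.4496 -0.0017  0.8932]
 [ 0.0011 -1.     -0.0025]] 0.044008046130255205
```

View pics/m2.png

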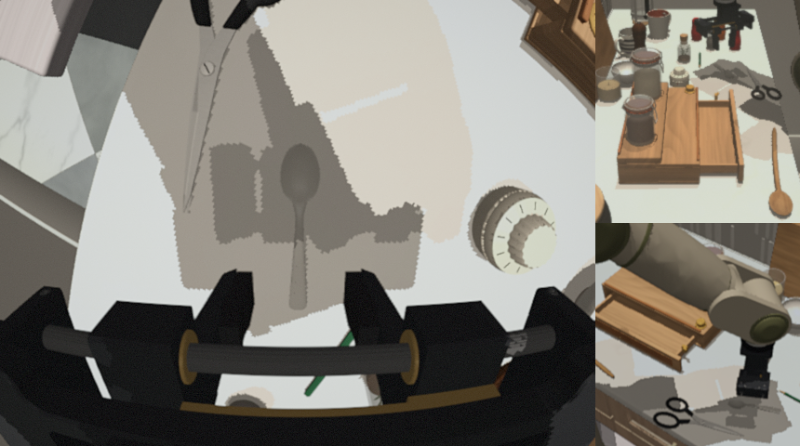

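The drawer is fully out. The spoon lies centred between the fingers, from (301,145) to (298,309) in the montage. Next I check its midpoint along the length and descend.

```bash
python3 - <<'E'
from h import *
W=load('w2');a=onz(W,323.6,156,.006,1);b=onz(W,320,332,.004,1);print(a,b,(a+b)/2,np.linalg.norm(a-b))
o=robot.get_obs();print(R.from_quat(o['tool_rot']).as_matrix().T@((a+b)/2-o['ee_pos']))
E
```

```text
[ 0.36753012 -0.12647741  0.006     ] [ 0.42241948 -0.24071187  0.004     ] [ 0.3949748  -0.18359464  0.005     ] 0.12675312216004864
[-0.00144533  0.08796149 -0.00105288]
```

Emit:
step_arm(
  rows=[0,0.04,0,0,0,0,0.5,0,0.07,0,0,0,0,0.5,0,0.084,0,0,0,0,0.5,0,0.0865,0,0,0,0,0.5,0,0.0865,0,0,0,0,1],
)

```text
clock: 4.78
ee_pos: [0.3954, -0.1818, 0.0058]
tool_rot: [0.689, 0.164, -0.163, -0.687]
wrist_force: [-0.1, -0.7, 0.8]
finger_gap: 0.0363
```

Emit:
step_arm(
  rows=[0,0,0,0,0,0,1,0,0,0,0,0,0,1,0,0,0,0,0,0,1,0,0,0,0,0,0,1,0,0,0,0,0,0,1],
)

```text
clock: 5.4
ee_pos: [0.395, -0.1818, 0.0057]
tool_rot: [0.688, 0.163, -0.163, -0.688]
wrist_force: [-3.9, -0.3, 12.4]
finger_gap: 0.0172
```

Emit:
step_arm(
  rows=[0,-0.05,0,0,0,0,1,0,-0.11,0,0,0,0,1,0.029,-0.12,0.048,0,0.16,0,1,0.058,-0.12,0.096,0,0.32,0,1,0.087,-0.12,0.144,0,0.445,0,1],
)

```text
clock: 6.02
ee_pos: [0.4078, -0.0122, 0.1254]
tool_rot: [0.707, 0.006, -0.005, -0.707]
wrist_force: [2.1, 0.2, -0.3]
finger_gap: 0.0004
```

Emit:
step_arm(
  rows=[0.0054,0,0.056,0,0,0,1,0.011,0,0.11,0,0,0,1,0.016,0,0.165,0,0,0,1,0.0217,0,0.21,0,0,0,1,0.0217,0,0.2228,0,0,0,1],
)

```text
clock: 6.65
ee_pos: [0.4246, 0.2115, 0.1249]
tool_rot: [-0.707, -0.009, 0.008, 0.707]
wrist_force: [-0.1, -0.3, 0.0]
finger_gap: 0.0005
```

```bash
python3 - <<'E'
from h import *
np.set_printoptions(precision=4,suppress=True)
a=grab('wrist','w3')['image'][:,:,::-1]; d=grab('side','s3')
o=robot.get_obs();print(o['ee_pos'],R.from_quat(o['tool_rot']).as_matrix(),o['finger_gap'])
b=np.hstack([a, cv2.resize(d['image'][170:410,220:440,::-1],(440,480))])
cv2.imwrite('pics/m3.png',cv2.resize(b,(800,356)))
E
```

```text
[0.4245 0.2101 0.1247] [[ 0.9997 -0.0001 -0.0226]
 [ 0.0226 -0.0001  0.9997]
 [-0.0001 -1.     -0.0001]] 0.0006313597824500788
```

View pics/m3.png

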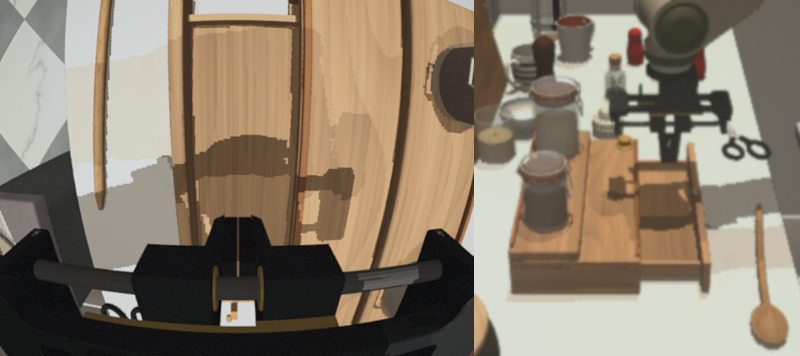

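The spoon slipped out of the fingers, since the gap is 0 and the drawer is empty. I'm going back to look for it and grip lower.

Emit:
step_arm(
  rows=[-0.0055,0,-0.0558,0,0,0,0.5,-0.011,0,-0.1116,0,0,0,0.5,-0.0165,0,-0.1674,0,0,0,0.5,-0.022,0,-0.2232,0,0,0,0.5,-0.0275,0,-0.279,0,0,0,0.5],
)

```text
clock: 7.38
ee_pos: [0.4021, -0.0728, 0.125]
tool_rot: [0.707, 0.007, -0.007, -0.707]
wrist_force: [1.0, -0.7, 0.2]
finger_gap: 0.0441
```

Emit:
step_arm(
  rows=[-0.0055,0,-0.0558,0,-0.16,0,0.5,-0.0108,0,-0.1113,0,-0.32,0,0.5,-0.0108,0,-0.1113,0,-0.445,0,0.5,-0.0108,0,-0.1113,0,-0.445,0,0.5],
)

```text
clock: 7.88
ee_pos: [0.3937, -0.1825, 0.1247]
tool_rot: [-0.688, -0.162, 0.162, 0.688]
wrist_force: [-0.9, 0.1, 0.8]
finger_gap: 0.0437
```

```bash
python3 - <<'E'
from h import *
np.set_printoptions(precision=4,suppress=True)
a=grab('wrist','w4')['image'][:,:,::-1]
o=robot.get_obs();print(o['ee_pos'],R.from_quat(o['tool_rot']).as_matrix(),o['finger_gap'])
E
```

```text
[ 0.3939 -0.1818  0.1247] [[ 0.8953 -0.0002 -0.4455]
 [ 0.4455  0.0002  0.8953]
 [-0.0001 -1.      0.0002]] 0.044015377956765696
```

View pics/w4.png

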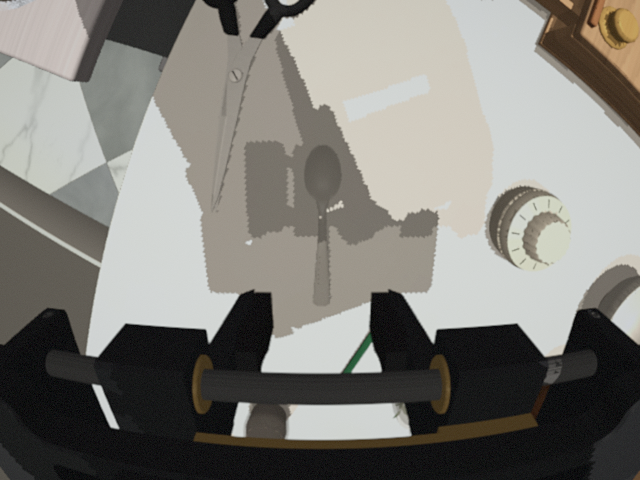

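The spoon hasn't moved: it runs from (322,144) to (321,305), still centred between the fingers. I descend with the tips lower this time.

Emit:
step_arm(
  rows=[0,0.05,0,0,0,0,0.5,0,0.1,0,0,0,0,0.5,0,0.118,0,0,0,0,0.5,0,0.1225,0,0,0,0,0.5,0,0.1235,0,0,0,0,0.5],
)

```text
clock: 8.55
ee_pos: [0.3949, -0.1814, 0.0018]
tool_rot: [0.688, 0.163, -0.163, -0.688]
wrist_force: [-0.8, -0.8, 0.6]
finger_gap: 0.0438
```

Emit:
step_arm(
  rows=[0,0,0,0,0,0,1,0,0,0,0,0,0,1,0,0,0,0,0,0,1,0,0,0,0,0,0,1,0,0,0,0,0,0,1],
)

```text
clock: 9.18
ee_pos: [0.3948, -0.1815, 0.0016]
tool_rot: [0.688, 0.163, -0.163, -0.688]
wrist_force: [-1.7, -0.2, 6.4]
finger_gap: 0.0199
```

Emit:
step_arm(
  rows=[0,-0.005,0,0,0,0,1,0,-0.012,0,0,0,0,1,0,-0.025,0,0,0,0,1,0,-0.04,0,0,0,0,1,0,-0.05,0,0,0,0,1],
)

```text
clock: 9.8
ee_pos: [0.3949, -0.1816, 0.0524]
tool_rot: [0.688, 0.164, -0.163, -0.688]
wrist_force: [0.4, -0.8, -0.7]
finger_gap: 0.0194
```

The grip holds at 19.4 mm, so on to the drawer.

Emit:
step_arm(
  rows=[0,-0.04,0,0,0,0,1,0.02,-0.07,0.033,0,0.12,0,1,0.043,-0.07,0.072,0,0.24,0,1,0.065,-0.07,0.108,0,0.36,0,1,0.087,-0.07,0.144,0,0.445,0,1],
)

```text
clock: 10.42
ee_pos: [0.4076, -0.0123, 0.1217]
tool_rot: [0.707, 0.006, -0.006, -0.707]
wrist_force: [0.3, -0.7, -0.3]
finger_gap: 0.0194
```

Emit:
step_arm(
  rows=[0.005,0,0.045,0,0,0,1,0.01,0,0.09,0,0,0,1,0.014,0,0.135,0,0,0,1,0.018,0,0.18,0,0,0,1,0.0217,0,0.2228,0,0,0,1],
)

```text
clock: 11.05
ee_pos: [0.4245, 0.2111, 0.1216]
tool_rot: [-0.707, -0.008, 0.007, 0.707]
wrist_force: [1.0, -0.4, 0.2]
finger_gap: 0.0197
```

```bash
python3 - <<'E'
from h import *
np.set_printoptions(precision=4,suppress=True)
a=grab('wrist','w5')['image'][:,:,::-1]; d=grab('side','s5')
o=robot.get_obs();print(o['ee_pos'],R.from_quat(o['tool_rot']).as_matrix(),o['finger_gap'])
b=np.hstack([a, cv2.resize(d['image'][170:410,220:440,::-1],(440,480))])
cv2.imwrite('pics/m5.png',cv2.resize(b,(800,356)))
E
```

```text
[0.4244 0.2124 0.1215] [[ 0.9997  0.0005 -0.0247]
 [ 0.0247  0.0006  0.9997]
 [ 0.0005 -1.      0.0006]] 0.019329830703458388
```

View pics/m5.png

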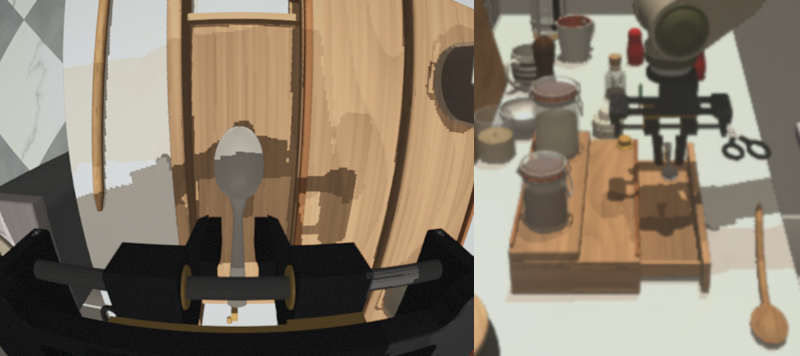

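Emit:
step_arm(
  rows=[0.005,0.03,0,0,0,0,1,0.005,0.06,0,0,0,0,1,0.005,0.085,0,0,0,0,1,0.005,0.098,0,0,0,0,1,0.005,0.1025,0,0,0,0,1],
)

```text
clock: 11.78
ee_pos: [0.4298, 0.2093, 0.0186]
tool_rot: [0.707, 0.007, -0.007, -0.707]
wrist_force: [-0.5, 0.4, 0.2]
finger_gap: 0.0194
```

Emit:
step_arm(
  rows=[0,0,0,0,0,0,0.7,0,0,0,0,0,0,0.65,0,0,0,0,0,0,0.65,0,-0.02,0,0,0,0,0.65,0,-0.06,0,0,0,0,0.65],
)

```text
clock: 12.4
ee_pos: [0.429, 0.2095, 0.0788]
tool_rot: [0.707, 0.006, -0.008, -0.707]
wrist_force: [0.0, -0.3, -0.4]
finger_gap: 0.0308
```

Emit:
step_arm(
  rows=[0,-0.05,0,0,0,0,1,-0.05,-0.06,0,0,-0.18,0,1,-0.1,-0.06,0,0,-0.36,0,1,-0.115,-0.06,0,0,-0.54,0,1,-0.115,-0.06,0,0,-0.72,0,1],
)

```text
clock: 13.02
ee_pos: [0.3138, 0.2073, 0.1392]
tool_rot: [0.658, 0.259, -0.258, -0.658]
wrist_force: [0.4, 0.6, -0.3]
finger_gap: 0.0004
```

Emit:
step_arm(
  rows=[0,0,0,0,-0.18,0,1,0,0,0,0,-0.36,0,1,0,0,0,0,-0.54,0,1,0,0,0,0,-0.72,0,1,0,0,0,0,-0.85,0,1],
)

```text
clock: 13.65
ee_pos: [0.3148, 0.2073, 0.139]
tool_rot: [0.494, 0.506, -0.506, -0.494]
wrist_force: [0.1, 0.5, 0.6]
finger_gap: 0.0005
```

Emit:
step_arm(
  rows=[0,0.05,0,0,0,0,1,0,0.1,0,0,0,0,1,0,0.111,0,0,0,0,1,0,0.111,0,0,0,0,1],
)

```text
clock: 14.15
ee_pos: [0.3151, 0.2074, 0.0283]
tool_rot: [0.495, 0.505, -0.505, -0.495]
wrist_force: [-0.0, 0.6, 0.4]
finger_gap: 0.0002
```

```bash
python3 - <<'E'
from h import *
np.set_printoptions(precision=4,suppress=True)
a=grab('wrist','w6')['image'][:,:,::-1]; d=grab('side','s6')
o=robot.get_obs();print(o['ee_pos'],R.from_quat(o['tool_rot']).as_matrix(),o['finger_gap'])
b=np.hstack([a, cv2.resize(d['image'][170:410,220:440,::-1],(440,480))])
cv2.imwrite('pics/m6.png',cv2.resize(b,(800,356)))
E
```

```text
[0.3157 0.2076 0.0291] [[-0.0203  0.0026 -0.9998]
 [ 0.9998  0.0007 -0.0203]
 [ 0.0007 -1.     -0.0026]] 0.0005287528322660353
```

View pics/m6.png

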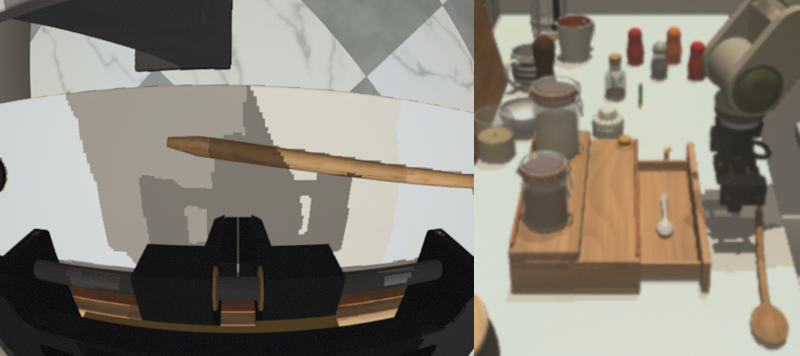

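The spoon lies across the open drawer at (665,215). Now I push the drawer shut.

Emit:
step_arm(
  rows=[0,0,-0.03,0,0,0,1,0,0,-0.05,0,0,0,1,0,0,-0.07,0,0,0,1,0,0,-0.09,0,0,0,1,0,0,-0.11,0,0,0,1],
)

```text
clock: 14.88
ee_pos: [0.4253, 0.2098, 0.0293]
tool_rot: [0.495, 0.505, -0.505, -0.495]
wrist_force: [-4.0, 2.0, 2.0]
finger_gap: 0.0001
```

Emit:
step_arm(
  rows=[0,0,-0.008,0,0,0,1,0,0,-0.014,0,0,0,1,0,0,-0.018,0,0,0,1,0,0,-0.02,0,0,0,1,0,0,-0.022,0,0,0,1],
)

```text
clock: 15.5
ee_pos: [0.4462, 0.2101, 0.0284]
tool_rot: [-0.495, -0.505, 0.505, 0.495]
wrist_force: [-4.2, 0.4, 2.9]
finger_gap: 0.0002
```

Emit:
step_arm(
  rows=[0,0,-0.002,0,0,0,1,0,0,-0.003,0,0,0,1,0,0,-0.004,0,0,0,1],
)

```text
clock: 15.88
ee_pos: [0.4496, 0.21, 0.0279]
tool_rot: [-0.494, -0.504, 0.506, 0.496]
wrist_force: [-13.5, -0.1, 10.8]
finger_gap: 0.0005
```

Emit:
step_arm(
  rows=[0,0,-0.001,0,0,0,1,0,0,-0.002,0,0,0,1],
)

```text
clock: 16.12
ee_pos: [0.4497, 0.21, 0.0278]
tool_rot: [-0.493, -0.503, 0.507, 0.496]
wrist_force: [-22.4, -0.5, 19.9]
finger_gap: 0.0004
```

Emit:
step_arm(
  rows=[0,0,0.02,0,0,0,1,0,0,0.05,0,0,0,1,0,-0.05,0.05,0,0,0,1,0,-0.1,0.05,0,0,0,1,-0.05,-0.1,0.05,0,0,0,0.5],
)

```text
clock: 16.75
ee_pos: [0.406, 0.16, 0.1311]
tool_rot: [0.496, 0.509, -0.504, -0.492]
wrist_force: [1.7, -1.1, -1.3]
finger_gap: 0.0084
```

```bash
python3 - <<'E'
from h import *
np.set_printoptions(precision=4,suppress=True)
b=grab('side','s7')['image'].astype(int);grab('wrist','w7')
o=robot.get_obs();print(o['ee_pos'],R.from_quat(o['tool_rot']).as_matrix()[:,0],o['wrist_force'])
# compare region with shut (side0) and open (s5/s6) pictures: drawer front area
a0=load('side0')['image'].astype(int);a6=load('s6')['image'].astype(int)
for r in range(300,365,10): print(r,''.join('W' if (p[0]-p[2])>50 else '.' for p in b[r,320:370]),''.join('W' if (p[0]-p[2])>50 else '.' for p in a0[r,320:370]),''.join('W' if (p[0]-p[2])>50 else '.' for p in a6[r,320:370]))
E
```

```text
[0.4047 0.1566 0.1287] [-0.0174  0.9998 -0.0006] [-0.2459 -0.4167 -0.0977]
300 WWWWWWWWWWWWWWWWW................................. WWWWWWWWWWWWWWWWW................................. WWWWWWWWWWWWWWWWWWWWWWWWWW.WWWWWWWWWWWWWWWWWWW..WW
310 WWWWWWWWWWWWWWWWW................................. WWWWWWWWWWWWWWWWW................................. WWWWWWWWWWWWWWWWWWWWWWWWWWW...WWWWWWWWWWWWWWWWW...
320 WWWWWWWWWWWWWWWWW................................. WWWWWWWWWWWWWWWWW................................. WWWWWWWWWWWWWWWWWWWWWWWWW........WWWWWWWWWWWWWWW..
330 WWWWWWWWWWWWWWWWWW................................ WWWWWWWWWWWWWWWWWW................................ WWWWWWWWWWWWWWWWWWWWWWWWWWWWWWWWWWWWWWWWWWWWWWWWWW
340 WWWWWWWWWWWWWWWWWW................................ WWWWWWWWWWWWWWWWWW................................ WWWWWWWWWWWWWWWWWWWWWWWWWWWWWWWWWWWWWWWWWWWWWWWWWW
350 .................................................. .................................................. ..................................................
360 .................................................. .................................................. ..................................................
```

The side-view rows match the first shut picture, so the drawer is caught. Next is the timer.

Emit:
step_arm(
  rows=[-0.04,-0.03,0,0,0,0,0.5,-0.1,-0.05,0,0,0,0,0,-0.155,-0.05,-0.02,0,0,0,0,-0.21,-0.05,-0.06,0,0,0,0,-0.2585,-0.05,-0.095,0,0,0,0],
)

```text
clock: 17.48
ee_pos: [0.5036, -0.0972, 0.178]
tool_rot: [0.496, 0.505, -0.505, -0.495]
wrist_force: [0.9, 1.4, -0.3]
finger_gap: 0.0666
```

Emit:
step_arm(
  rows=[0,0,-0.034,0,0,0,0,0,0.02,-0.034,0,0,0,0,0,0.02,-0.034,0,0,0,0],
)

```text
clock: 17.85
ee_pos: [0.536, -0.0942, 0.1564]
tool_rot: [-0.494, -0.505, 0.505, 0.496]
wrist_force: [-0.8, -0.3, 1.1]
finger_gap: 0.0881
```

```bash
python3 - <<'E'
from h import *
np.set_printoptions(precision=4,suppress=True)
a=grab('wrist','w8')['image'][:,:,::-1]; d=grab('side','s8');e=grab('scene','sc8')
o=robot.get_obs();print(o['ee_pos'],R.from_quat(o['tool_rot']).as_matrix(),o['finger_gap'])
b=np.hstack([a, np.vstack([cv2.resize(d['image'][180:300,260:420,::-1],(320,240)),cv2.resize(e['image'][190:340,300:500,::-1],(320,240))])])
cv2.imwrite('pics/m8.png',cv2.resize(b,(800,400)))
E
```

```text
[ 0.5365 -0.0945  0.1585] [[-0.0203  0.0012 -0.9998]
 [ 0.9998 -0.0006 -0.0203]
 [-0.0006 -1.     -0.0012]] 0.08809189746882193
```

View pics/m8.png

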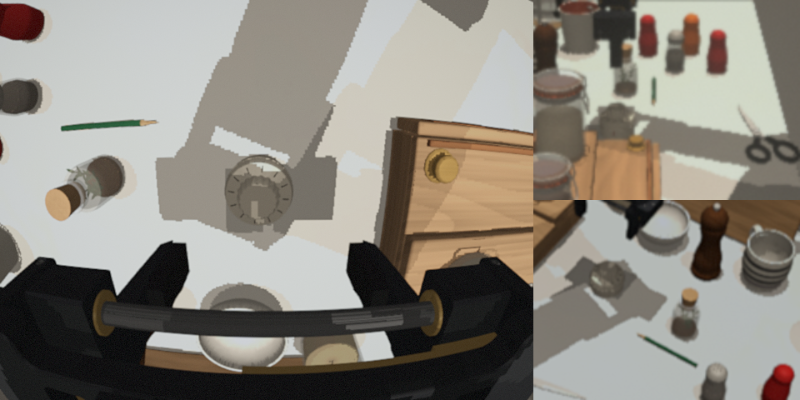

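```bash
python3 - <<'E'
from h import *
np.set_printoptions(precision=4,suppress=True)
W=load('w8');k=1/.8333
for n,p,z in[('timertop',(260,197),.054),('timerbase',(259,190),.03),('cork',(61,204),.1),('bbase',(106,177),.01),('shk',(41,97),.0),('btn',(442,166),.08),('riserR',(386,237),.08)]:print(n,onz(W,p[0]*k,p[1]*k,z,1))
E
```

```text
timertop [ 0.5349 -0.1006  0.054 ]
timerbase [ 0.5362 -0.102   0.03  ]
cork [ 0.5288 -0.2637  0.1   ]
bbase [ 0.5303 -0.2673  0.01  ]
shk [ 0.4355 -0.3592  0.    ]
btn [0.4963 0.0483 0.08  ]
riserR [0.5595 0.0058 0.08  ]
```

Emit:
step_arm(
  rows=[-0.0065,0.04,0,0,0,0,0,-0.0065,0.09,0,0,0,0,0,-0.0065,0.13,0,0,0,0,0,-0.0065,0.148,0,0,0,0,0,-0.0065,0.149,0,0,0,0,0],
)

```text
clock: 18.62
ee_pos: [0.5365, -0.1011, 0.009]
tool_rot: [-0.495, -0.505, 0.505, 0.495]
wrist_force: [-0.5, -0.3, 0.2]
finger_gap: 0.0882
```

Emit:
step_arm(
  rows=[0,0,0,0,0,0,0.5,0,0,0,0,0,0,1,0,0,0,0,0,0,1,0,0,0,0,0,0,1,0,0,0,0,0,0,1],
)

```text
clock: 19.25
ee_pos: [0.537, -0.1013, 0.0098]
tool_rot: [0.496, 0.505, -0.505, -0.494]
wrist_force: [-1.3, -0.4, 6.6]
finger_gap: 0.0644
```

Emit:
step_arm(
  rows=[0,-0.01,0,0,0,0,1,0,-0.04,0,0,0,0,1,0,-0.09,0,0,0,0,1,0,-0.13,0,0,0,0,1,0,-0.14,0,0,0,0,1],
)

```text
clock: 19.88
ee_pos: [0.537, -0.1012, 0.1512]
tool_rot: [0.496, 0.506, -0.505, -0.494]
wrist_force: [-0.7, -0.4, -1.4]
finger_gap: 0.064
```

```bash
python3 - <<'E'
from h import *
np.set_printoptions(precision=4,suppress=True)
o=robot.get_obs();print(o['ee_pos'],R.from_quat(o['tool_rot']).as_matrix(),o['finger_gap'])
E
```

```text
[ 0.537  -0.1012  0.1512] [[-0.0203  0.0037 -0.9998]
 [ 0.9998 -0.0015 -0.0203]
 [-0.0016 -1.     -0.0037]] 0.06395766098693523
```

Emit:
step_arm(
  rows=[0.04,-0.02,0.0177,0,0,0,1,0.095,-0.02,0.0177,0,0,0,1,0.15,-0.02,0.0177,0,0,0,1,0.205,-0.02,0.0177,0,0,0,1,0.26,-0.02,0.0177,0,0,0,1],
)

```text
clock: 20.5
ee_pos: [0.5126, 0.1602, 0.1674]
tool_rot: [-0.494, -0.504, 0.506, 0.496]
wrist_force: [0.3, 0.4, -1.4]
finger_gap: 0.0639
```

Emit:
step_arm(
  rows=[0.04,0,0,0,0,0,1,0.052,0,0,0,0,0,1,0.052,0,0,0,0,0,1],
)

```text
clock: 20.88
ee_pos: [0.512, 0.2103, 0.1678]
tool_rot: [-0.494, -0.505, 0.506, 0.495]
wrist_force: [0.2, -0.1, -1.3]
finger_gap: 0.0638
```

```bash
python3 - <<'E'
from h import *
np.set_printoptions(precision=4,suppress=True)
o=robot.get_obs();print(o['ee_pos'],o['finger_gap'])
S=load('scene0');a=onz(S,241.2,151.5,.08);b=onz(S,303.7,181,.08);print(a,b,(a+b)/2)
im=grab('wrist','w9')['image'][:,:,::-1].copy()
sc=load('w9')
cv2.imwrite('pics/w9c.png',im)
# front edge ends in wrist view: wood mask on rows
hsv=cv2.cvtColor(im,cv2.COLOR_BGR2HSV); m=((hsv[...,1]>90)&(hsv[...,0]<25)&(hsv[...,2]>60))
for r in range(150,290,12):
    c=np.where(m[r])[0]; print(r,len(c),c.min() if len(c) else 0,c.max() if len(c) else 0)
E
```

```text
[0.512  0.2103 0.1678] 0.0638206786696407
[0.6144 0.3205 0.08  ] [0.6158 0.1089 0.08  ] [0.6151 0.2147 0.08  ]
150 0 0 0
162 373 137 509
174 375 101 543
186 437 104 540
198 440 98 547
210 447 99 545
222 443 101 543
234 439 103 541
246 414 105 539
258 347 108 537
270 316 110 534
282 296 113 532
```

Emit:
step_arm(
  rows=[0.001,0.04,-0.003,0,0,0,1,0.001,0.075,-0.003,0,0,0,1,0.001,0.09,-0.003,0,0,0,1,0.001,0.094,-0.003,0,0,0,1,0.001,0.095,-0.003,0,0,0,1],
)

```text
clock: 21.55
ee_pos: [0.516, 0.2114, 0.0747]
tool_rot: [0.495, 0.505, -0.504, -0.495]
wrist_force: [-0.5, 0.3, -1.2]
finger_gap: 0.0637
```

Emit:
step_arm(
  rows=[0,0.001,0,0,0,0,1,0,0.002,0,0,0,0,1,0,0.002,0,0,0,0,1],
)

```text
clock: 21.92
ee_pos: [0.5154, 0.2117, 0.0719]
tool_rot: [0.495, 0.505, -0.505, -0.495]
wrist_force: [-0.0, 0.5, -0.9]
finger_gap: 0.0646
```

Emit:
step_arm(
  rows=[0,0.001,0,0,0,0,0.2,0,0.001,0,0,0,0,0.1,0,0.001,0,0,0,0,0.05,0,0.001,0,0,0,0,0.05],
)

```text
clock: 22.42
ee_pos: [0.5154, 0.2116, 0.0708]
tool_rot: [0.495, 0.505, -0.505, -0.495]
wrist_force: [0.1, 0.9, 0.7]
finger_gap: 0.0837
```

Emit:
step_arm(
  rows=[0,-0.02,0,0,0,0,0.05,0,-0.07,0,0,0,0,0.05,0,-0.12,0,0,0,0,0.05,-0.05,-0.14,0,0,0,0,0.05,-0.1,-0.14,0,0,0,0,0.05],
)

```text
clock: 23.05
ee_pos: [0.5179, 0.1107, 0.2126]
tool_rot: [0.496, 0.506, -0.504, -0.494]
wrist_force: [0.1, 0.2, -0.8]
finger_gap: 0.0841
```

Emit:
step_arm(
  rows=[-0.055,0,0,0,0,0,0.05,-0.11,0,0,0,0,0,0.05,-0.165,0,0,0,0,0,0.05,-0.22,0,0,0,0,0,0.05,-0.275,0,0,0,0,0,0.05],
)

```text
clock: 23.68
ee_pos: [0.5227, -0.1652, 0.2109]
tool_rot: [0.495, 0.505, -0.505, -0.495]
wrist_force: [0.7, -0.5, -0.1]
finger_gap: 0.0838
```

Emit:
step_arm(
  rows=[-0.055,0,-0.003,0,0,0,0,-0.101,0,-0.003,0,0,0,0,-0.101,0,-0.003,0,0,0,0],
)

```text
clock: 24.05
ee_pos: [0.5274, -0.2668, 0.2101]
tool_rot: [-0.496, -0.504, 0.504, 0.496]
wrist_force: [0.2, -0.2, 0.1]
finger_gap: 0.0884
```

```bash
python3 - <<'E'
from h import *
np.set_printoptions(precision=4,suppress=True)
W=grab('wrist','w10');S=grab('scene','sc10');D=grab('side','s10')
o=robot.get_obs();print(o['ee_pos'],R.from_quat(o['tool_rot']).as_matrix()[:,0],o['finger_gap'])
for n,d in(('w',W),('s',S),('d',D)):
    im=d['image'][:,:,::-1];h=cv2.cvtColor(im,cv2.COLOR_BGR2HSV)
    m=((h[...,0]>8)&(h[...,0]<25)&(h[...,1]>80)&(h[...,2]>70)).astype(np.uint8)
    k,l,st,c=cv2.connectedComponentsWithStats(m)
    for i in range(1,k):
        if 25<st[i,4]<2500:
            p=onz(d,*c[i],.1,n=='w'); 
            if np.hypot(p[0]-.529,p[1]+.264)<.06: print(n,st[i],c[i],p)
E
```

```text
[ 0.528  -0.2634  0.2107] [-0.0208  0.9998  0.0004] 0.08794730457072206
w [ 299  215   38   40 1141] [317.7099 235.5819] [ 0.5285 -0.2693  0.1   ]
d [312 207   6   7  35] [314.5143 210.1143] [ 0.5275 -0.2439  0.1   ]
```

Emit:
step_arm(
  rows=[-0.0035,0.05,0,0,0,0,0,-0.0035,0.1,0,0,0,0,0,-0.0035,0.15,0,0,0,0,0,-0.0035,0.175,0,0,0,0,0,-0.0035,0.177,0,0,0,0,0],
)

```text
clock: 24.82
ee_pos: [0.5277, -0.2661, 0.0326]
tool_rot: [-0.493, -0.505, 0.505, 0.496]
wrist_force: [-0.1, 0.3, 0.4]
finger_gap: 0.0881
```

Emit:
step_arm(
  rows=[0,0,0,0,0,0,0.3,0,0,0,0,0,0,0.4,0,0,0,0,0,0,0.6,0,0,0,0,0,0,1,0,0,0,0,0,0,1],
)

```text
clock: 25.45
ee_pos: [0.5283, -0.2681, 0.0341]
tool_rot: [0.495, 0.505, -0.505, -0.495]
wrist_force: [0.1, -1.5, 1.2]
finger_gap: 0.046
```

Emit:
step_arm(
  rows=[0,0,0,0,0,0,1,0,0,0,0,0,0,1],
)

```text
clock: 25.7
ee_pos: [0.5283, -0.2681, 0.0341]
tool_rot: [-0.495, -0.505, 0.505, 0.495]
wrist_force: [0.8, -1.7, 4.7]
finger_gap: 0.0461
```

Emit:
step_arm(
  rows=[0,-0.01,0,0,0,0,1,0,-0.04,0,0,0,0,1,0,-0.09,0,0,0,0,1,0,-0.14,0,0,0,0,1,0,-0.15,0,0,0,0,1],
)

```text
clock: 26.32
ee_pos: [0.5287, -0.268, 0.1869]
tool_rot: [0.497, 0.505, -0.505, -0.493]
wrist_force: [0.0, 0.6, -2.6]
finger_gap: 0.0462
```

```bash
python3 - <<'E'
from h import *
np.set_printoptions(precision=4,suppress=True)
o=robot.get_obs();print(o['ee_pos'],R.from_quat(o['tool_rot']).as_matrix(),o['finger_gap'])
E
```

```text
[ 0.5287 -0.268   0.1869] [[-0.0204  0.0038 -0.9998]
 [ 0.9998 -0.0028 -0.0204]
 [-0.0029 -1.     -0.0037]] 0.04619914755206015
```

Emit:
step_arm(
  rows=[0.05,0,0.006,0,0,0,1,0.105,0,0.006,0,0,0,1,0.16,0,0.006,0,0,0,1,0.215,0,0.006,0,0,0,1,0.27,0,0.006,0,0,0,1],
)

```text
clock: 26.95
ee_pos: [0.5155, 0.0041, 0.1824]
tool_rot: [-0.494, -0.504, 0.505, 0.496]
wrist_force: [0.6, -0.7, -1.5]
finger_gap: 0.046
```

Emit:
step_arm(
  rows=[0.05,0,0,0,0,0,1,0.09,0,0,0,0,0,1,0.1043,0,0,0,0,0,1,0.1043,0,0,0,0,0,1],
)

```text
clock: 27.45
ee_pos: [0.5141, 0.1064, 0.1829]
tool_rot: [-0.494, -0.505, 0.506, 0.495]
wrist_force: [0.2, -0.9, -2.3]
finger_gap: 0.0462
```

```bash
python3 - <<'E'
from h import *
np.set_printoptions(precision=4,suppress=True)
o=robot.get_obs();print(o['ee_pos'],o['finger_gap'])
im=grab('wrist','w11')['image'][:,:,::-1];W=load('w11')
hsv=cv2.cvtColor(im,cv2.COLOR_BGR2HSV); m=((hsv[...,1]>90)&(hsv[...,0]<25)&(hsv[...,2]>60))
for r in range(186,280,12):
    c=np.where(m[r,:330])[0]; print(r,c.min(),onz(W,c.min(),r,.062,1))
E
```

```text
[0.5141 0.1064 0.1829] 0.04615440764711294
186 223 [0.4812 0.0325 0.062 ]
198 224 [0.4903 0.0329 0.062 ]
210 224 [0.4997 0.0325 0.062 ]
222 225 [0.5091 0.0328 0.062 ]
234 226 [0.5188 0.033  0.062 ]
246 227 [0.5286 0.0332 0.062 ]
258 229 [0.5387 0.0342 0.062 ]
270 230 [0.549  0.0343 0.062 ]
```

Emit:
step_arm(
  rows=[0.001,0.04,0,0,0,0,1,0.001,0.07,0,0,0,0,1,0.001,0.082,0,0,0,0,1,0.001,0.085,0,0,0,0,1,0.001,0.0855,0,0,0,0,1],
)

```text
clock: 28.12
ee_pos: [0.515, 0.107, 0.099]
tool_rot: [0.495, 0.505, -0.505, -0.495]
wrist_force: [-1.1, -0.5, -2.1]
finger_gap: 0.0461
```

Emit:
step_arm(
  rows=[0,0,0,0,0,0,1,0,0.001,0,0,0,0,1,0,0.001,0,0,0,0,1],
)

```text
clock: 28.5
ee_pos: [0.5145, 0.1074, 0.0974]
tool_rot: [0.495, 0.505, -0.505, -0.495]
wrist_force: [-0.9, 0.2, -2.4]
finger_gap: 0.0464
```

Emit:
step_arm(
  rows=[0,0.001,0,0,0,0,1,0,0.002,0,0,0,0,1,0,0.002,0,0,0,0,1],
)

```text
clock: 28.88
ee_pos: [0.5148, 0.1074, 0.0961]
tool_rot: [0.495, 0.505, -0.505, -0.495]
wrist_force: [-1.8, -0.7, 6.2]
finger_gap: 0.046
```

Emit:
step_arm(
  rows=[0,0,0,0,0,0,0.4,0,0,0,0,0,0,0.3,0,0,0,0,0,0,0.3,0,-0.02,0,0,0,0,0.3,0,-0.06,0,0,0,0,0.3],
)

```text
clock: 29.5
ee_pos: [0.5137, 0.1073, 0.1548]
tool_rot: [-0.494, -0.504, 0.506, 0.496]
wrist_force: [1.3, -0.3, 1.3]
finger_gap: 0.0616
```

Emit:
step_arm(
  rows=[0,-0.05,0,0,0,0,0.2,-0.055,-0.055,0.0,0,0,0,0.2,-0.11,-0.055,0.015,0,0,0,0.2,-0.165,-0.055,0.03,0,0,0,0.2,-0.22,-0.055,0.045,0,0,0,0.2],
)

```text
clock: 30.12
ee_pos: [0.4733, -0.1152, 0.2103]
tool_rot: [0.495, 0.505, -0.505, -0.495]
wrist_force: [1.3, -0.5, 0.6]
finger_gap: 0.0707
```

Emit:
step_arm(
  rows=[-0.055,0,0.01,0,0,0,0.2,-0.11,0,0.02,0,0,0,0.2,-0.165,0,0.03,0,0,0,0.2,-0.22,0,0.04,0,0,0,0.2,-0.255,0,0.0497,0,0,0,0.2],
)

```text
clock: 30.75
ee_pos: [0.4286, -0.3717, 0.2099]
tool_rot: [-0.495, -0.505, 0.505, 0.495]
wrist_force: [0.5, 0.5, 0.1]
finger_gap: 0.0708
```

Emit:
step_arm(
  rows=[0,0,0,0,0,0,0.2,0,0,0,0,0,0,0.2],
)

```text
clock: 31.0
ee_pos: [0.4296, -0.3686, 0.2101]
tool_rot: [0.495, 0.505, -0.505, -0.495]
wrist_force: [-0.1, -0.3, -0.5]
finger_gap: 0.0705
```

```bash
python3 - <<'E'
from h import *
np.set_printoptions(precision=4,suppress=True)
a=grab('wrist','w12')['image'][:,:,::-1]; d=grab('side','s12');e=grab('scene','sc12')
o=robot.get_obs();print(o['ee_pos'],R.from_quat(o['tool_rot']).as_matrix()[:,0],o['finger_gap'])
b=np.hstack([a, np.vstack([cv2.resize(d['image'][200:360,220:380,::-1],(240,240)),cv2.resize(e['image'][110:250,180:340,::-1],(240,240))])])
cv2.imwrite('pics/m12.png',cv2.resize(b,(800,436)))
E
```

```text
[ 0.4298 -0.3684  0.2104] [-0.0216  0.9998 -0.    ] 0.07041186536152015
```

View pics/m12.png

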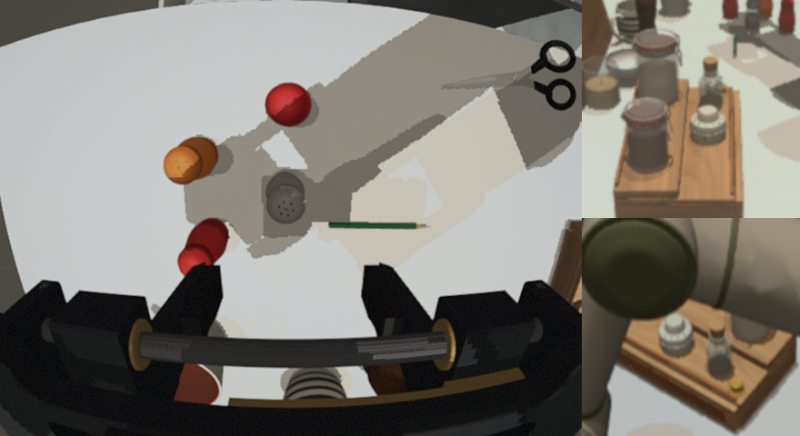

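The timer and bottle both stand upright on the lower step. The grey shaker is below the open fingers, its cap at (287,203) in the montage.

```bash
python3 - <<'E'
from h import *
np.set_printoptions(precision=4,suppress=True)
W=load('w12');k=880/800
for n,p,z in[('cap',(287,203),.08),('capmid',(286,202),.07),('base',(285,184),.01),('orange',(182,165),.08),('redB',(194,263),.08),('redA',(287,104),.08)]:print(n,onz(W,p[0]*k,p[1]*k,z,1))
E
```

```text
cap [ 0.4273 -0.3728  0.08  ]
capmid [ 0.4294 -0.3738  0.07  ]
base [ 0.4273 -0.3758  0.01  ]
orange [ 0.3948 -0.4633  0.08  ]
redB [ 0.4874 -0.4593  0.08  ]
redA [ 0.3442 -0.3743  0.08  ]
```

Emit:
step_arm(
  rows=[-0.005,0.05,0.001,0,0,0,0.2,-0.005,0.1,0.001,0,0,0,0.2,-0.005,0.15,0.001,0,0,0,0.2,-0.005,0.175,0.001,0,0,0,0.2,-0.005,0.178,0.001,0,0,0,0.2],
)

```text
clock: 31.78
ee_pos: [0.4284, -0.3733, 0.0311]
tool_rot: [0.494, 0.505, -0.505, -0.496]
wrist_force: [0.4, 0.1, 0.9]
finger_gap: 0.0703
```

Emit:
step_arm(
  rows=[0,0,0,0,0,0,0.35,0,0,0,0,0,0,0.45,0,0,0,0,0,0,0.6,0,0,0,0,0,0,1,0,0,0,0,0,0,1],
)

```text
clock: 32.4
ee_pos: [0.4288, -0.375, 0.033]
tool_rot: [-0.496, -0.505, 0.505, 0.494]
wrist_force: [-0.7, -0.4, 6.5]
finger_gap: 0.0396
```

Emit:
step_arm(
  rows=[0,0,0,0,0,0,1,0,0,0,0,0,0,1],
)

```text
clock: 32.65
ee_pos: [0.4288, -0.375, 0.033]
tool_rot: [-0.495, -0.505, 0.505, 0.494]
wrist_force: [0.2, 0.2, 5.4]
finger_gap: 0.04
```

Emit:
step_arm(
  rows=[0,-0.01,0,0,0,0,1,0,-0.04,0,0,0,0,1,0,-0.09,0,0,0,0,1,0,-0.14,0,0,0,0,1,0,-0.165,0,0,0,0,1],
)

```text
clock: 33.28
ee_pos: [0.4287, -0.3746, 0.2003]
tool_rot: [-0.496, -0.505, 0.505, 0.494]
wrist_force: [0.3, 0.6, -1.2]
finger_gap: 0.0394
```

```bash
python3 - <<'E'
from h import *
np.set_printoptions(precision=4,suppress=True)
o=robot.get_obs();print(o['ee_pos'],R.from_quat(o['tool_rot']).as_matrix(),o['finger_gap'])
E
```

```text
[ 0.4287 -0.3746  0.2003] [[-0.0204  0.0019 -0.9998]
 [ 0.9998 -0.0024 -0.0204]
 [-0.0025 -1.     -0.0019]] 0.03942855871791129
```

Emit:
step_arm(
  rows=[0.05,-0.02,0,0,0,0,1,0.105,-0.03,0,0,0,0,1,0.16,-0.03,0,0,0,0,1,0.215,-0.03,0,0,0,0,1,0.27,-0.03,0,0,0,0,1],
)

```text
clock: 33.9
ee_pos: [0.4224, -0.1027, 0.2275]
tool_rot: [0.495, 0.505, -0.505, -0.495]
wrist_force: [0.4, 1.1, -1.3]
finger_gap: 0.0397
```

Emit:
step_arm(
  rows=[0.055,0,0,0,0,0,1,0.11,0,0,0,0,0,1,0.165,0,0,0,0,0,1,0.22,0,0,0,0,0,1,0.275,0,0,0,0,0,1],
)

```text
clock: 34.52
ee_pos: [0.4168, 0.1722, 0.2276]
tool_rot: [0.495, 0.505, -0.505, -0.495]
wrist_force: [1.1, 1.1, -1.7]
finger_gap: 0.0395
```

Emit:
step_arm(
  rows=[0.055,0,-0.02,0,0,0,1,0.1,0,-0.04,0,0,0,1,0.144,0,-0.07,0,0,0,1,0.144,0,-0.096,0,0,0,1,0.144,0,-0.096,0,0,0,1],
)

```text
clock: 35.15
ee_pos: [0.5109, 0.3163, 0.2265]
tool_rot: [-0.495, -0.505, 0.505, 0.495]
wrist_force: [-0.7, -0.4, -1.8]
finger_gap: 0.0395
```

```bash
python3 - <<'E'
from h import *
np.set_printoptions(precision=4,suppress=True)
im=grab('wrist','w13')['image'][:,:,::-1];W=load('w13')
o=robot.get_obs();print(o['ee_pos'],R.from_quat(o['tool_rot']).as_matrix(),o['finger_gap'])
hsv=cv2.cvtColor(im,cv2.COLOR_BGR2HSV); m=((hsv[...,1]>90)&(hsv[...,0]<25)&(hsv[...,2]>60))
for r in range(198,270,12):
    c=np.where(m[r,330:])[0]+330; print(r,c.max(),onz(W,c.max(),r,.062,1))
E
```

```text
[0.5102 0.3161 0.2268] [[-0.0198 -0.0014 -0.9998]
 [ 0.9998 -0.0004 -0.0198]
 [-0.0004 -1.      0.0014]] 0.03949315612742343
198 406 [0.4939 0.3896 0.062 ]
210 405 [0.5047 0.3896 0.062 ]
222 404 [0.5157 0.3896 0.062 ]
234 403 [0.5268 0.3897 0.062 ]
246 402 [0.5382 0.3898 0.062 ]
258 401 [0.5499 0.39   0.062 ]
```

Emit:
step_arm(
  rows=[-0.001,0.05,0,0,0,0,1,-0.001,0.1,0,0,0,0,1,-0.001,0.122,0,0,0,0,1,-0.001,0.128,0,0,0,0,1,-0.001,0.1295,0,0,0,0,1],
)

```text
clock: 35.83
ee_pos: [0.5106, 0.3153, 0.0988]
tool_rot: [0.495, 0.505, -0.505, -0.495]
wrist_force: [-0.4, -0.1, -1.4]
finger_gap: 0.0397
```

Emit:
step_arm(
  rows=[0,0.001,0,0,0,0,1,0,0.0015,0,0,0,0,1,0,0.0015,0,0,0,0,1],
)

```text
clock: 36.2
ee_pos: [0.5107, 0.3153, 0.0966]
tool_rot: [0.495, 0.505, -0.505, -0.495]
wrist_force: [1.0, 0.9, -0.9]
finger_gap: 0.0398
```

Emit:
step_arm(
  rows=[0,0.001,0,0,0,0,1,0,0.002,0,0,0,0,1,0,0.002,0,0,0,0,1],
)

```text
clock: 36.58
ee_pos: [0.5108, 0.3154, 0.095]
tool_rot: [0.495, 0.505, -0.505, -0.495]
wrist_force: [-2.1, -0.5, 4.9]
finger_gap: 0.0396
```

Emit:
step_arm(
  rows=[0,0,0,0,0,0,0.45,0,0,0,0,0,0,0.3,0,0,0,0,0,0,0.3,0,-0.02,0,0,0,0,0.3,0,-0.06,0,0,0,0,0.3],
)

```text
clock: 37.2
ee_pos: [0.5099, 0.315, 0.1535]
tool_rot: [-0.494, -0.504, 0.506, 0.495]
wrist_force: [0.5, 0.3, 0.6]
finger_gap: 0.0615
```

Emit:
step_arm(
  rows=[0,-0.06,0,0,0,0,0.3,-0.04,-0.1,0.02,0,0,0,0.3,-0.09,-0.12,0.04,0,0,0,0.3,-0.105,-0.12,0.04,0,0,0,0.3,-0.105,-0.12,0.04,0,0,0,0.3],
)

```text
clock: 37.83
ee_pos: [0.473, 0.2092, 0.2738]
tool_rot: [-0.495, -0.505, 0.505, 0.495]
wrist_force: [-0.1, -1.0, -0.9]
finger_gap: 0.0614
```

```bash
python3 - <<'E'
from h import *
np.set_printoptions(precision=4,suppress=True)
a=grab('wrist','w14')['image'][:,:,::-1]; d=grab('side','s14');e=grab('scene','sc14')
o=robot.get_obs();print(o['ee_pos'],R.from_quat(o['tool_rot']).as_matrix()[:,0],o['finger_gap'],o['wrist_force'])
b=np.hstack([a, np.vstack([cv2.resize(d['image'][210:370,230:390,::-1],(240,240)),cv2.resize(e['image'][90:250,180:340,::-1],(240,240))])])
cv2.imwrite('pics/m14.png',cv2.resize(b,(800,436)))
a0=load('side0')['image'].astype(int);f=lambda im,r:''.join('W' if (p[0]-p[2])>50 else '.' for p in im[r,320:350])
for r in range(310,345,10): print(f(d['image'].astype(int),r),f(a0,r))
E
```

```text
[0.4728 0.2104 0.2732] [-0.021   0.9998 -0.    ] 0.06169471559864852 [ 1.0173  0.779  -0.2543]
.............................. WWWWWWWWWWWWWWWWW.............
.WWWWWWWWWWWWWWWWW............ WWWWWWWWWWWWWWWWW.............
WWWWWWWWWWWW.WWWWW............ WWWWWWWWWWWWWWWWWW............
WWWWWWWWWWWWWWWWWW............ WWWWWWWWWWWWWWWWWW............
```

View pics/m14.png

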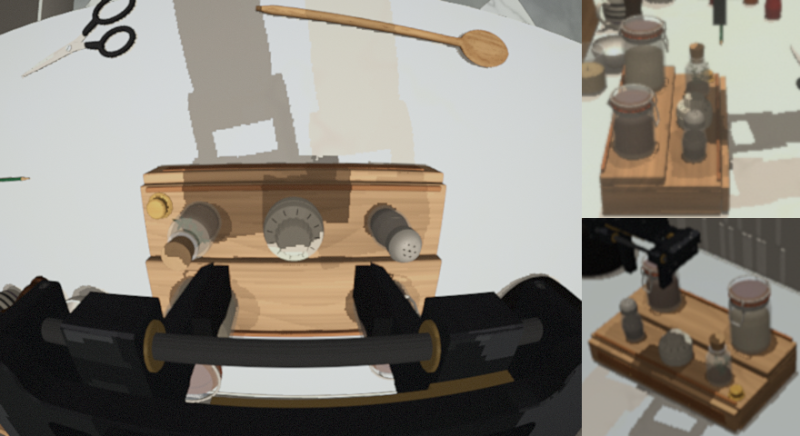

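All three stand upright on the step and the drawer is shut. In the wrist view the cork is at (178,250), the dial at (295,230) and the shaker cap at (404,244). One numeric check, then I hand in.

```bash
python3 - <<'E'
from h import *
np.set_printoptions(precision=4,suppress=True)
W=load('w14');k=1.1
def st(p):
    q=R.from_euler('z',-.021).as_matrix()@(p-np.array([.561,.2115,0])); return q
for n,p,z in[('cork',(178,250),.16),('dial',(295,232),.116),('cap',(404,245),.145),('btn',(157,205),.08),('riserR',(147,260),.08),('riserL',(446,256),.08)]:print(n,st(onz(W,p[0]*k,p[1]*k,z,1)))
robot.close_job()
E
```

```text
cork [-0.053  -0.1005  0.16  ]
dial [-0.0531  0.0025  0.116 ]
cap [-0.0509  0.1028  0.145 ]
btn [-0.0703 -0.15    0.08  ]
riserR [-0.002  -0.1736  0.08  ]
riserL [-0.0062  0.1844  0.08  ]
the job is handed in; nothing more can be done
```

I handed the job in at about 38 s of the 144 s allowed. My last checks put everything in place, but the hand-in gives no verdict.

- **Drawer and spoon:** I pressed the button and the drawer sprang out. The first grip on the teaspoon slipped, so I gripped it again about 4 mm lower and laid it in the drawer. I pushed the drawer home to a hard stop at about 22 N. The side view of its front matched the first shut picture right after the push. It matched again at the end, except where the shaker and its shadow cover part of the view.
- **Bottle, timer and shaker:** I stood the timer in the middle, the bottle in front of the larger jar (right side) and the shaker in front of the smaller jar (left side). The last picture shows all three upright and the gripper clear. In the stand's frame:

| Item | Measured x (m) | Measured y (m) | Target y (m) |
|---|---|---|---|
| Bottle | -0.053 | -0.101 | -0.105 |
| Timer | -0.053 | +0.003 | 0 |
| Shaker | -0.051 | +0.103 | +0.105 |

- **Disagreement:** The camera puts these x values 2 to 8 mm nearer the front than the arm's own readings when it let go (about -0.046 to -0.048). The same view also placed the button and one end of the stand's riser about 4 mm off in x and up to 6 mm off in y. Allowing for that, all three are within the limits: 22 mm from the step's middle line (x = -0.046) and 15 mm sideways.

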